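# Hang the copper saddle on the clamp bar and hold the cam lever at full lift

## Robot

A 7-joint arm with a two-finger parallel gripper is mounted at the origin on a cart in front of the work surface, level with it; the furniture and walls round the work are solid. World frame = base frame: x ahead of the robot, y to its left, z up, the work surface at z = 0. Lengths are in m, angles in rad, forces in N, time in s.
With the tool pointing down it reaches from about 0.4 to 0.875 m from the base axis. Payload 4.4 kg.
Tool frame: the origin (TCP) lies on the centre line of the jaws, within the pads' length; the fingertips stand 25 mm ahead of it and the grasp point (between the pads) lies 6 mm ahead of it; z points along the fingers, y is the line along which they close (so a half turn about z gives the same grasp; the last joint's range is limited). The gripper opens to 85 mm and grips with 20 to 120 N. Pads are 22 mm wide; open, the fingers measure 114 mm over their backs; the gripper's body (76 mm by 85 mm) begins 54 mm behind the grasp point. The pads swing forward as they close: fully open they stand 13 mm farther back than shut.
Start: joints at [1.225, 0.628, 0.038, 1.517, -0.027, 0.996, -0.02], TCP at [0.18, -0.625, 0.256] pointing down, gripper open.
Joint ranges: [-3.06, 3.06], [-0.37, 2.12], [-1.25, 1.32], [0.18, 2.47], [-1.1, 4.24], [0.23, 1.98], [-2.94, 2.94]. Speed limits (rad/s): [2.57, 2.57, 3.14, 3.14, 3.14, 3.14, 3.14].

## Interface

Orientations are given as [roll, pitch, yaw] about the fixed x, y, z axes, in that order (R = Rz(yaw) Ry(pitch) Rx(roll)).
In Python, from workcell import readout, cams, finish_job gives the robot as it stands.
- The arm moves only by the shell command python3 -m inch 'ROWS' [FORCE]. ROWS is a JSON object of lists of equal length, an entry for each row: "rot": the turn, a rotation vector about the world's x, y, z in degrees, a list of three; "translation": the shift along the world's x, y, z in mm, a list of three; "hand": the finger opening in mm, from 0 to 85.4. In form: {"rot": [[ax, ay, az], ...], "translation": [[x, y, z], ...], "hand": [hand, ...]}. A call has exactly 8 rows; each row shifts and turns the commanded pose from where the row before left it; what a row does not reach is not made up. A row lasts 1/10 s, in which the tool goes at most 50 mm and 8.59 degrees, less where a joint would pass 70% of its speed; a pose out of reach is approached as far as the arm can. A call is refused whole if a number of a shift passes 50 or a number of a turn 8.59, either way. A call with a gripper value outside its range is refused whole. The fingers move at their own pace and stop on an object; FORCE is the grip in N (left out, the last holds). Time passes only in rows, so rows that do not move let the fingers close, or fill a call up. It gives the time, the measured TCP pose, the force, the opening and the grip force at its end, in the units of the state.
- readout.sense(): the state, without advancing time (a new reading comes with each control period).
- cams.grab_frame(name): name is "scene" or "top"; returns a dict with "image" (480x640x3 uint8, red, green, blue), "vertical_fov" (degrees; the focal length in pixels is half the picture's height over the tangent of half this angle, whatever the lens; pixels are square), "cx", "cy" (the principal point, pixels), "cam_to_world" (4x4, takes a point from camera to world coordinates). Camera axes: x right, y down, z forward; pixel columns grow to the right and rows downward; lengths in m; the calibration is good to about 2 mm. A picture is of the moment at which its call begins. There is no depth.
- finish_job(): hands the job in; it is judged then, once.
The state is a dict: "time_s": time; "joints": joint angles; "joint_velocities": joint speeds; "tau": joint torques, N m; "tool_pos": TCP position; "tool_rot": TCP orientation; "contact_force": force on the tool from outside, world axes, zero at the start; "torque": the same for the moment, N m; "opening": opening from 0.0 (shut) to 1.0 (fully open); "finger_force": force on a finger pad.
Only numpy, scipy, OpenCV 4.12 (cv2) and the standard library are available. Lean on these libraries where they do the work, as an engineer would, in place of code of your own. Each camera call takes 0.05 s, during which the arm holds its last target. There are 200 camera calls.

## Task

Hang the U-shaped copper saddle astride the clamp's horizontal bar, in front of the black pad, and let go of it. Then swing the cam lever round by its black knob to its highest lift, where the lever lies parallel to the bar directly over the pointed index post, so that the pad clamps the saddle. The lever springs back if released, so finish still holding it there, and leave the doming block, tray, tape roll and hammer where they are.

Things in the scene. Friction and masses are not known exactly. Their poses are not given: they have to be found in the camera images.
- saddle: Inverted U of copper sheet, 120 g, 30 (x) by 30 mm (y), standing on its two legs (3 mm thick, 34 mm tall, at x = +-13.5 mm, 24 mm apart inside; the slot runs along y). Crown 3 mm thick, top at 37 mm; on it a central grip tab 10 mm thick (x), 26 mm wide (y), 30 mm tall, top at 67 mm. Origin: between the feet at their underside, z up. Either way round is the same.
- saddle_seat (a point): Centre of the underside of the saddle's crown, 34 mm above the feet; it rests on top of the bar when the saddle hangs.
- clamp: Cam clamp fixed to the bench: grey base plate 165 x 215 x 12 mm, a steel bar on two posts and, behind it, pad, plunger, cam and lever. Origin on the bench below the bar's middle; x from the bar towards pad and cam, y along the bar, z up. Nothing near the bar is higher than 102 mm; the knob's top is at 137 mm.
- bar_top (a point): Middle of the top of the clamp's square horizontal steel bar (16 x 16 mm, top 93 mm above the bench, 136 mm free between two posts), axes as the clamp's. The saddle hangs across it here, its legs straddling the bar.
- pad: Black rubber pad 34 mm wide, 12 mm high, at bar height, driven by the cam towards the bar (clamp -x). Its face is 26 mm behind the bar's axis when open and travels about 18 mm, pressing the saddle's rear leg against the bar; sprung, about 12 N at full lift. Its origin is that of the clamp, moving with it.
- cam_lever (a joint): Angle of the cam lever about its vertical pivot, growing clockwise seen from above: 0 at rest (lever pointing mostly to clamp +x), 1.25 rad at the cam's highest lift (lever parallel to the bar, pointing to clamp -y), stop at 1.75 where the lift has fallen again. A spring drives it back to 0: about 3.5 N at the knob at full lift.
- lever_knob (a point): Grip point in the upright round black knob on the lever's end: diameter 20 mm, 42 mm tall, from 95 to 137 mm above the bench; this point is 116 mm above the bench, 100 mm from the pivot, and moves with the lever.
- cam_pivot (a point): Vertical pivot axis of the cam lever, 101 mm behind the bar's middle, 85 mm above the bench; axes as the clamp's.
- index_tip (a point): Tip of the pointed steel index post, 78 mm above the bench, 100 mm from the pivot on its clamp -y side: the knob stands straight above it at the highest lift.
- block: Doming block, a loose pale cube of 50 mm with round hollows, a bystander; origin under its centre.
- tray: Small loose copper tray 45 x 62 x 15 mm, a bystander; origin under its centre.
- tape: Loose roll of masking tape, diameter 94 mm, 19 mm high, a bystander; origin under its centre.
- hammer: Loose hammer 69 x 230 x 25 mm, a bystander; origin under its centre.
There are look-alikes about, which are no part of the job. What is shaped like the saddle but purple or yellow is not meant.

How it is judged:
On the way:
1. the saddle hangs astride the bar, let go, while the lever is still at rest (z of saddle_seat in the frame of bar_top between -0.004 and 0.004 m and horizontal distance between saddle_seat and bar_top below 0.02 m and angle between saddle's own z axis and vertical below 0.2 rad and contact force between the fingers and saddle below 0.1 N and value of joint cam_lever below 0.3 rad), for 0.2 s.
At the end, for the whole second after the job is handed in: The fingers hold the lever (over 1 N) within 0.15 rad of its highest lift (joint 1.25), the pad presses the saddle with more than 4 N, and the saddle hangs upright (within 0.2 rad) on the bar, its crown on the bar's top within about 4 mm and within 20 mm of the bar's middle, untouched by the robot (value of joint cam_lever between 1.1 and 1.4 rad and contact force between the fingers and cam_lever above 1 N and contact force between pad and saddle above 4 N and z of saddle_seat in the frame of bar_top between -0.004 and 0.005 m and horizontal distance between saddle_seat and bar_top below 0.02 m and angle between saddle's own z axis and vertical below 0.2 rad and contact force between each of the arm, the fingers and saddle below 0.1 N); the arm keeps its last pose, push and grip.
It fails at once if a bystander (doming block, tray, tape roll, hammer) was moved by more than 30 mm (distance of any of block, tray, tape, hammer from where it was at the start of the episode above 0.03 m).
It also fails if it takes over 48 s, if anything falls off the work surface, if the arm or the gripper's body presses on something with over 40 N, if the wrist force passes 120 N, or if a joint passes its speed limit or range.

## Working session

There is one attempt and no reset: what is moved stays moved. The work goes in short steps, Python scripts to look and compute and a shell command to move; the robot and the scene stay as the last step left them, time stands still between calls to the robot, and variables do not carry over. Pictures are saved under pics/ and viewed, at most 10 in all, crops included, and the job is handed in when it is done.

```bash
mkdir -p pics; ls; cat > h.py <<'E'
import numpy as np, cv2
from workcell import readout, cams, finish_job
def grab(n,save=None):
    f=cams.grab_frame(n)
    if save: cv2.imwrite('pics/'+save,f['image'][:,:,::-1])
    return f
def cam(f):
    F=240/np.tan(np.radians(f['vertical_fov'])/2); return F,np.array(f['cam_to_world'])
def ray(f,u,v):
    F,T=cam(f); d=T[:3,:3]@np.array([(u-f['cx'])/F,(v-f['cy'])/F,1]); return T[:3,3],d
def plane(f,u,v,z):
    o,d=ray(f,u,v); return o+d*(z-o[2])/d[2]
def tri(f1,p1,f2,p2):
    o1,d1=ray(f1,*p1);o2,d2=ray(f2,*p2)
    s=np.linalg.lstsq(np.c_[d1,-d2],o2-o1,rcond=None)[0]
    a,b=o1+s[0]*d1,o2+s[1]*d2
    return (a+b)/2,np.linalg.norm(a-b)
def proj(f,p):
    F,T=cam(f); q=T[:3,:3].T@(np.array(p)-T[:3,3]); return q[0]/q[2]*F+f['cx'],q[1]/q[2]*F+f['cy']
E
python3 - <<'E'
from h import *
import pickle
D={}
for n in('scene','top'):
    f=grab(n,n+'0.png');D[n]=f;print(n,f['vertical_fov'],f['cx'],f['cy'],np.round(f['cam_to_world'],3).tolist())
pickle.dump(D,open('d0.pkl','wb'))
print(readout.sense())
E
```

```text
pics
scene 47.25223106933787 318.6443543724112 239.1077981197501 [[-0.724, -0.475, 0.5, -0.04], [-0.69, 0.487, -0.536, 0.55], [0.012, -0.733, -0.68, 0.894], [0.0, 0.0, 0.0, 1.0]]
top 56.55667467898707 322.73252565525223 237.67324696386243 [[-0.028, -0.981, 0.19, 0.333], [-1.0, 0.025, -0.018, -0.045], [0.013, -0.19, -0.982, 1.1], [0.0, 0.0, 0.0, 1.0]]
{'time_s': 0.1, 'joints': array([ 1.22521001,  0.62922272,  0.03838689,  1.51829956, -0.02700188,
        0.99630998, -0.02000125]), 'joint_velocities': array([-1.18350023e-03, -2.86865023e-03,  4.63204217e-04, -2.29293022e-03,
       -3.05042651e-04,  8.91002022e-05,  2.25472537e-04]), 'tau': array([ 3.49309725e-03, -5.64527750e+01,  1.23088628e+00, -1.93971473e+01,
        1.14334573e-02,  5.38582768e-03, -3.54373333e-05]), 'tool_pos': array([ 0.17941109, -0.62419168,  0.2554899 ]), 'tool_rot': array([-3.13986873e+00, -1.90170247e-05,  2.79830130e-01]), 'contact_force': array([0.26519808, 0.34517363, 0.05131894]), 'torque': array([ 0.05078704, -0.03483361,  0.05913788]), 'finger_force': 0.0, 'opening': 0.9990663491956508}
```

View pics/scene0.png

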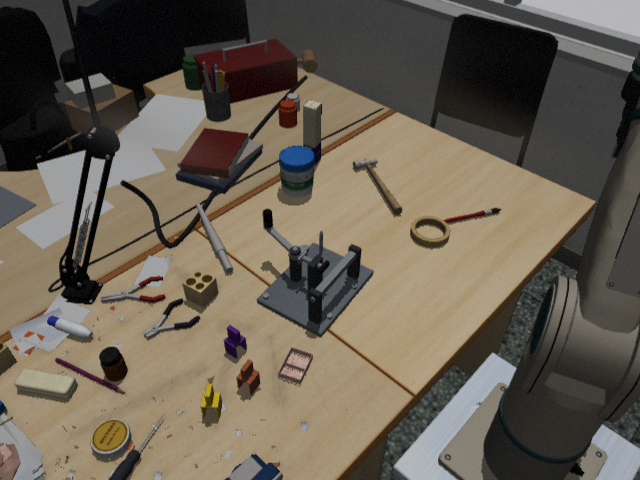

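View pics/top0.png

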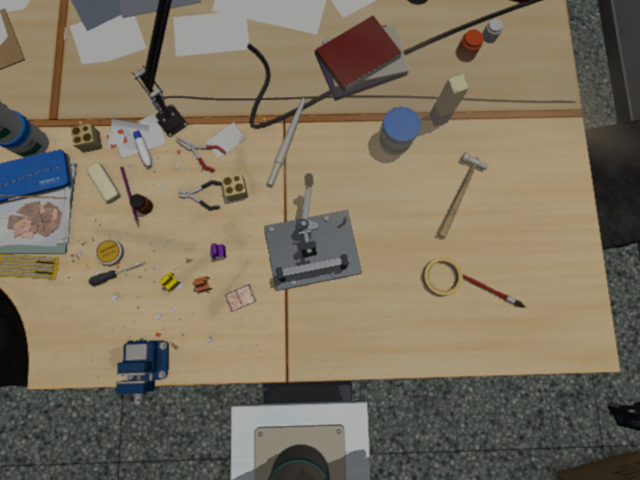

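The pictures show three saddle-shaped things: copper at scene (248,377) / top (202,284), yellow at (211,400) / (170,282) and purple at (235,340) / (218,251). I choose the copper one and will check it in a crop. The clamp is at scene (315,285) / top (312,250).

```bash
python3 - <<'E'
from h import *
import pickle
D=pickle.load(open('d0.pkl','rb'))
def crop(n,u,v,w,h,s):
    im=D[n]['image'][v:v+h,u:u+w,::-1]; im=cv2.resize(im,None,fx=s,fy=s,interpolation=cv2.INTER_CUBIC)
    return cv2.convertScaleAbs(im,alpha=1.5,beta=15)
a=np.hstack([crop('scene',195,325,50*2,75,4),crop('top',155,235,100,75,4)])
b=np.hstack([crop('scene',250,200,130,130,3)[:,:390],np.zeros((390,20,3),np.uint8),crop('top',250,170,130,130,3)])[:300*1+90]
a=cv2.resize(a,(800,300));b=cv2.resize(b,(800,300*1)) if 0 else b
cv2.imwrite('pics/c1.png',a);cv2.imwrite('pics/c2.png',b)
for n in D:
    f=D[n];hsv=cv2.cvtColor(f['image'],cv2.COLOR_RGB2HSV)
    u,v=(248,377) if n=='scene' else (202,284)
    m=cv2.inRange(hsv,(3,130,50),(13,255,255)); 
    k,l,st,c=cv2.connectedComponentsWithStats(m)
    for i in range(1,k):
        if st[i,4]>25 and np.hypot(*(c[i]-[u,v]))<60: print(n,st[i],c[i])
    print(f['image'][v-3:v+4:3,u-4:u+5:4].tolist())
E
```

```text
scene [237 360  22  27 217] [247.56682028 373.55760369]
[[[44, 23, 14], [38, 18, 12], [100, 56, 36]], [[51, 28, 21], [52, 30, 21], [128, 71, 46]], [[57, 32, 21], [123, 68, 43], [113, 63, 40]]]
top [193 277  17  15 168] [201.07738095 283.89880952]
[[[138, 78, 49], [137, 79, 49], [98, 60, 39]], [[93, 54, 33], [51, 26, 15], [116, 64, 37]], [[92, 52, 32], [129, 74, 47], [138, 79, 48]]]
```

View pics/c1.png

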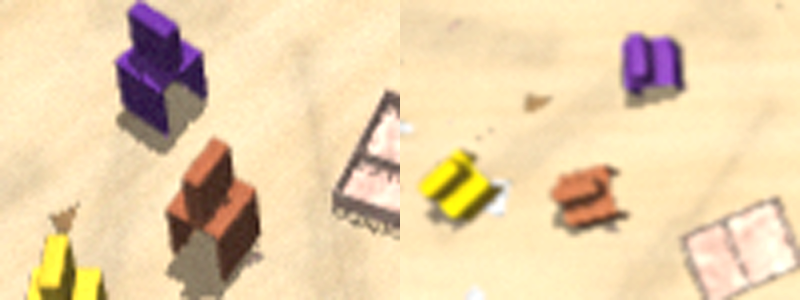

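View pics/c2.png

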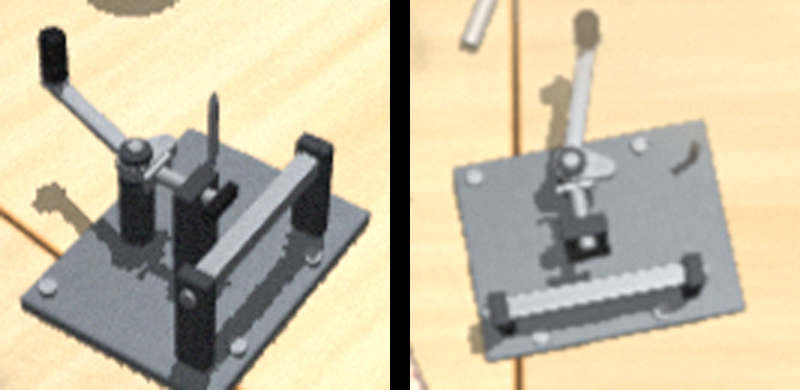

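The crops show the copper saddle clearly at c1 (213,205) in the scene view and (588,195) in the top view. The yellow and purple look-alikes stand apart from it. In c2 the bar, posts, pivot cap, knob and index tip are all visible. Next is a larger zoom on the saddle for its corners.

```bash
python3 - <<'E'
from h import *
import pickle
D=pickle.load(open('d0.pkl','rb'))
def crop(n,u,v,w,h,s):
    im=D[n]['image'][v:v+h,u:u+w,::-1]; im=cv2.resize(im,None,fx=s,fy=s,interpolation=cv2.INTER_CUBIC)
    return cv2.convertScaleAbs(im,alpha=1.7,beta=15)
cv2.imwrite('pics/c3.png',np.hstack([crop('scene',230,355,36,40,11),crop('top',184,266,36,40,11)]))
S,T=D['scene'],D['top']
s=lambda x,y:(250+x/3-.33,200+y/3-.33)
t=lambda x,y:(250+(x-410)/3-.33,170+y/3-.33)
P=lambda *a:print(*[np.round(x,4) for x in a])
for p in[(453,172),(703,122),(745,308),(487,360)]: P('plate top',plane(T,*t(*p),.012))
for p in[(22,298),(190,130),(370,213)]: P('plate sc',plane(S,*s(*p),.012))
for a,b in[((208,278),(505,308)),((311,161),(685,279))]: P('bar',plane(S,*s(*a),.093),plane(T,*t(*b),.093),*tri(S,s(*a),T,t(*b)))
for nm,a,b in[('knobtop',(51,34),(587,20)),('pivot',(134,147),(570,160))]: P(nm,*tri(S,s(*a),T,t(*b)))
P('tip',plane(S,*s(213,95),.078))
P('plunger?',plane(T,*t(587,242),.1))
E
```

```text
Traceback (most recent call last):
numpy._core._exceptions._UFuncNoLoopError: ufunc 'multiply' did not contain a loop with signature matching types (dtype('<U9'), dtype('float64')) -> None
```

View pics/c3.png

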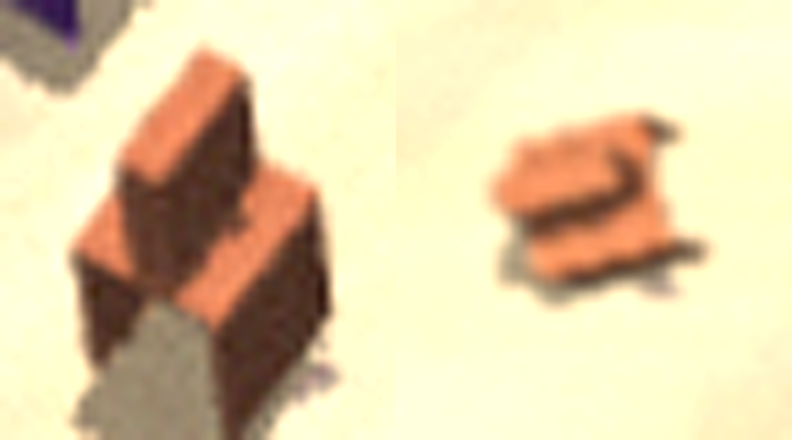

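```bash
python3 - <<'E'
from h import *
import pickle
D=pickle.load(open('d0.pkl','rb'))
S,T=D['scene'],D['top']
s=lambda x,y:(250+x/3-.33,200+y/3-.33)
t=lambda x,y:(250+(x-410)/3-.33,170+y/3-.33)
P=lambda *a:print(*[x if isinstance(x,str) else np.round(x,4) for x in a])
for p in[(453,172),(703,122),(745,308),(487,360)]: P('plate top',plane(T,*t(*p),.012))
for p in[(22,298),(190,130),(370,213)]: P('plate sc',plane(S,*s(*p),.012))
for a,b in[((208,278),(505,308)),((311,161),(685,279))]: P('bar',plane(S,*s(*a),.093),plane(T,*t(*b),.093),*tri(S,s(*a),T,t(*b)))
for nm,a,b in[('knobtop',(51,34),(587,20)),('pivot',(134,147),(570,160))]: P(nm,*tri(S,s(*a),T,t(*b)))
P('tip',plane(S,*s(213,95),.078))
s=lambda x,y:(230+x/11-.45,355+y/11-.45)
t=lambda x,y:(184+(x-396)/11-.45,266+y/11-.45)
c=[(203,45),(247,75),(160,190),(118,165)]
C=[plane(S,*s(*p),.067) for p in c]
for x in C:P('tab',x)
d=(C[0]+C[1]-C[2]-C[3]);e=C[1]+C[2]-C[0]-C[3]
P('tab c',sum(C)/4,'len',np.linalg.norm(d)/2,'yaw',np.degrees(np.arctan2(d[1],d[0])),'thick',np.linalg.norm(e)/2)
K=[plane(S,*s(*p),.037) for p in[(72,250),(213,325),(318,188)]]
P('crown',*K,'c',(K[0]+K[2])/2,'yaws',*[np.degrees(np.arctan2(*(b-a)[1::-1])) for a,b in((K[0],K[1]),(K[1],K[2]))],np.linalg.norm(K[1]-K[0]),np.linalg.norm(K[2]-K[1]))
P('tri tab',*tri(S,s(182,119),T,t(562,180)))
P('crown bl top',plane(T,*t(540,275),.037),plane(T,*t(668,240),.037))
P('bl tri',*tri(S,s(72,250),T,t(540,275)))
m=lambda i:1
E
```

```text
plate top [0.5739 0.0803 0.012 ]
plate top [ 0.6116 -0.1292  0.012 ]
plate top [ 0.4543 -0.1575  0.012 ]
plate top [0.4175 0.0532 0.012 ]
plate sc [0.5735 0.0806 0.012 ]
plate sc [ 0.6088 -0.126   0.012 ]
plate sc [ 0.4506 -0.1548  0.012 ]
bar [0.4437 0.0285 0.093 ] [0.4499 0.032  0.093 ] [0.447  0.0301 0.0929] 0.0071
bar [ 0.4671 -0.1001  0.093 ] [ 0.4685 -0.1046  0.093 ] [ 0.4697 -0.1045  0.088 ] 0.0013
knobtop [ 0.6616 -0.0354  0.1332] 0.0011
pivot [ 0.5614 -0.0196  0.0987] 0.001
tip [ 0.5744 -0.1144  0.078 ]
tab [0.4416 0.2148 0.067 ]
tab [0.4321 0.2136 0.067 ]
tab [0.4256 0.2377 0.067 ]
tab [0.434  0.2393 0.067 ]
tab c [0.4333 0.2264 0.067 ] len 0.0253 yaw -73.9131 thick 0.009
crown [0.4441 0.2439 0.037 ] [0.4169 0.2371 0.037 ] [0.4241 0.2079 0.037 ] c [0.4341 0.2259 0.037 ] yaws -166.0555 -76.2102 0.0281 0.03
tri tab [0.4357 0.2253 0.0635] 0.001
crown bl top [0.4184 0.2367 0.037 ] [0.4252 0.2095 0.037 ]
bl tri [0.427  0.2416 0.0483] 0.0241
```

Measurements:
- **Saddle:** (0.434, 0.226), x axis at about 14.5°. The tab top triangulates to 64 mm against the stated 67, and tab size is 25 x 9 mm.
- **Clamp:** x axis at about 10°, bar middle about (0.458, -0.036). Bar height triangulates to 88–93 mm.
- **Pivot and knob:** pivot about (0.559, -0.018), knob top at 133 mm.

These fit the text, so I swing over to the saddle.

```bash
python3 -m inch '{"rot":[[0,0,4],[0,0,4],[0,0,4],[0,0,4],[0,0,4],[0,0,4],[0,0,4],[0,0,4]],"translation":[[30,30,0],[30,30,0],[30,30,0],[30,30,0],[30,30,0],[30,30,0],[30,30,0],[30,30,0]],"hand":[60,60,60,60,60,60,60,60]}' 30
python3 -m inch '{"rot":[[0,0,4],[0,0,4],[0,0,4],[0,0,4],[0,0,4],[0,0,4],[0,0,4],[0,0,4]],"translation":[[15,36,0],[15,36,0],[15,36,0],[15,36,0],[15,36,0],[15,36,0],[15,36,0],[15,36,0]],"hand":[60,60,60,60,60,60,60,60]}'
python3 -m inch '{"rot":[[0,0,3],[0,0,3],[0,0,3],[0,0,3],[0,0,3],[0,0,3],[0,0,3],[0,0,3.5]],"translation":[[-13,40,0],[-13,40,0],[-13,40,0],[-13,40,0],[-13,40,0],[-13,40,0],[-13,40,0],[-13,40,0]],"hand":[60,50,50,50,50,50,50,50]}'
```

```text
time_s: 0.9
tool_pos: [0.4203, -0.3833, 0.2561]
tool_rot: [-3.141, 0.0, 0.841]
contact_force: [1.0, -1.0, -0.7]
opening: 0.705
finger_force: 0.0
time_s: 1.7
tool_pos: [0.5397, -0.0953, 0.2561]
tool_rot: [-3.141, 0.0, 1.399]
contact_force: [0.2, -0.2, 0.4]
opening: 0.701
finger_force: 0.0
time_s: 2.5
tool_pos: [0.4347, 0.2246, 0.2562]
tool_rot: [-3.141, 0.0, 1.827]
contact_force: [0.9, -0.3, 0.1]
opening: 0.587
finger_force: 0.0
```

```bash
python3 -m inch '{"rot":[[0,0,0],[0,0,0],[0,0,0],[0,0,0],[0,0,0],[0,0,0],[0,0,0],[0,0,0]],"translation":[[-1,1,-28],[0,0,-28],[0,0,-28],[0,0,-28],[0,0,-28],[0,0,-26],[0,0,-20],[0,0,0]],"hand":[40,40,40,40,40,40,40,40]}' 30
python3 -m inch '{"rot":[[0,0,0],[0,0,0],[0,0,0],[0,0,0],[0,0,0],[0,0,0],[0,0,0],[0,0,0]],"translation":[[0,0,0],[0,0,0],[0,0,0],[0,0,0],[0,0,0],[0,0,0],[0,0,0],[0,0,0]],"hand":[0,0,0,0,0,0,0,0]}' 30
```

```text
time_s: 3.3
tool_pos: [0.4329, 0.2234, 0.0681]
tool_rot: [-3.137, 0.002, 1.825]
contact_force: [-0.1, -0.1, -0.0]
opening: 0.468
finger_force: 0.0
time_s: 4.1
tool_pos: [0.4351, 0.2246, 0.0712]
tool_rot: [3.14, -0.0, 1.824]
contact_force: [-0.6, -0.2, 6.4]
opening: 0.109
finger_force: 34.1
```

```bash
python3 -m inch '{"rot":[[0,0,0],[0,0,0],[0,0,0],[0,0,0],[0,0,0],[0,0,0],[0,0,0],[0,0,0]],"translation":[[0,0,10],[0,0,20],[0,0,20],[0,0,20],[0,0,20],[0,0,20],[0,0,10],[0,0,0]],"hand":[0,0,0,0,0,0,0,0]}' 30
python3 -m inch '{"rot":[[0,0,0],[0,0,-1],[0,0,-1],[0,0,-1],[0,0,-1],[0,0,-0.5],[0,0,0],[0,0,0]],"translation":[[2,-20,0],[4,-45,0],[4,-45,0],[4,-45,0],[4,-45,0],[4,-41,0],[1,-20,0],[0,0,0]],"hand":[0,0,0,0,0,0,0,0]}'
python3 - <<'E'
from h import *
import pickle
D={n:grab(n) for n in('scene','top')};pickle.dump(D,open('d1.pkl','wb'))
def crop(n,u,v,w,h,s):
    im=D[n]['image'][v:v+h,u:u+w,::-1]; im=cv2.resize(im,None,fx=s,fy=s,interpolation=cv2.INTER_CUBIC)
    return cv2.convertScaleAbs(im,alpha=1.7,beta=15)
cv2.imwrite('pics/c4.png',np.hstack([crop('scene',275,205,100,120,4),crop('top',262,200,100,120,4)]))
E
```

```text
time_s: 4.9
tool_pos: [0.4352, 0.2245, 0.1917]
tool_rot: [3.139, -0.001, 1.824]
contact_force: [0.4, 0.3, -1.1]
opening: 0.107
finger_force: 33.1
time_s: 5.7
tool_pos: [0.4566, -0.0406, 0.1892]
tool_rot: [-3.139, 0.001, 1.739]
contact_force: [-0.8, 1.0, -0.7]
opening: 0.108
finger_force: 33.0
```

View pics/c4.png

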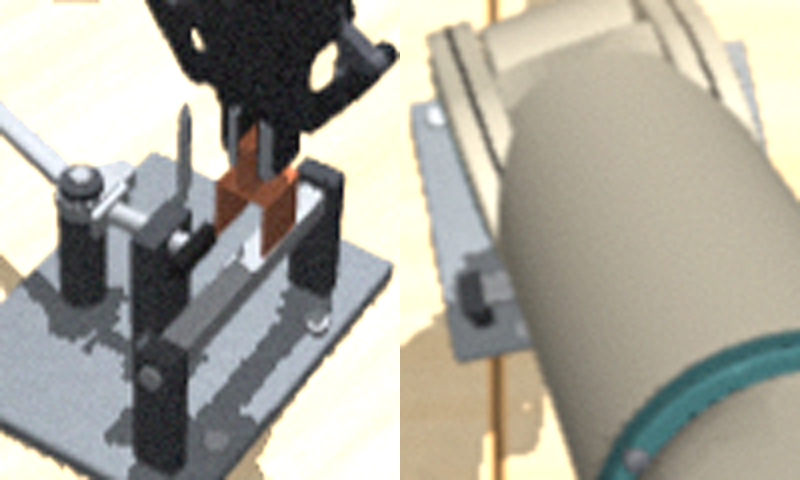

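The saddle is held above the bar, with its crown near c4 (258,185). The top view is blocked by the arm. I take one closer scene crop to check the alignment.

```bash
python3 - <<'E'
from h import *
import pickle
D=pickle.load(open('d1.pkl','rb'))
im=D['scene']['image'][230:305,300:370,::-1]
cv2.imwrite('pics/c5.png',cv2.convertScaleAbs(cv2.resize(im,None,fx=8,fy=8,interpolation=cv2.INTER_CUBIC),alpha=1.9,beta=15))
E
```

```text
(no output)
```

View pics/c5.png

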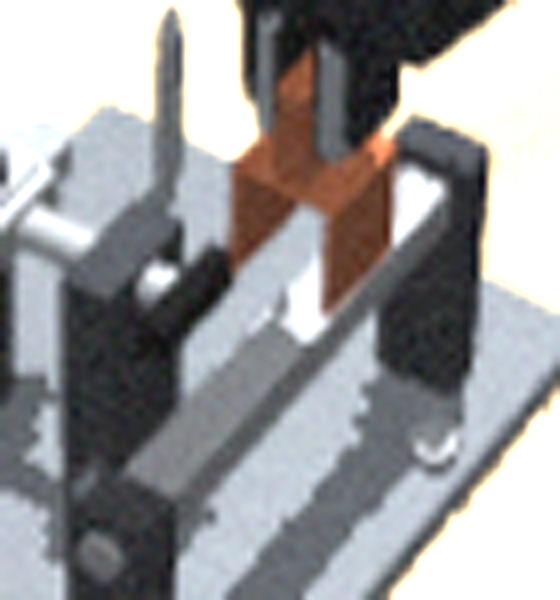

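```bash
python3 - <<'E'
from h import *
import pickle
S=pickle.load(open('d1.pkl','rb'))['scene']
s=lambda x,y:(300+x/8-.44,230+y/8-.44)
X=np.array([np.cos(np.radians(10)),np.sin(np.radians(10))]);Y=np.array([-X[1],X[0]])
def P(n,p,z):
    q=plane(S,*s(*p),z);print(n,np.round(q,4),'clampaxes',np.round([q[:2]@X,q[:2]@Y],4))
for n,p in[('bar back near',(125,470)),('front near',(175,495)),('front mid',(310,345)),('back mid',(270,322)),('front far',(445,195))]:P(n,p,.093)
for n,p in[('K0',(232,168)),('K1',(324,208)),('K2',(392,168))]:P(n,p,.156)
for n,p in[('F0',(232,268)),('F1',(322,312)),('F2',(388,262))]:P(n,p,.119)
print(readout.sense()['tool_pos'][:2]@np.c_[X,Y])
E
```

```text
bar back near [0.4563 0.0261 0.093 ] clampaxes [ 0.4539 -0.0535]
front near [0.4419 0.0235 0.093 ] clampaxes [ 0.4393 -0.0536]
front mid [ 0.4521 -0.0368  0.093 ] clampaxes [ 0.4389 -0.1147]
back mid [ 0.4648 -0.0357  0.093 ] clampaxes [ 0.4515 -0.1158]
front far [ 0.4631 -0.1015  0.093 ] clampaxes [ 0.4385 -0.1803]
K0 [ 0.4666 -0.0212  0.156 ] clampaxes [ 0.4558 -0.1019]
K1 [ 0.4414 -0.0265  0.156 ] clampaxes [ 0.4301 -0.1028]
K2 [ 0.4389 -0.0483  0.156 ] clampaxes [ 0.4238 -0.1238]
F0 [ 0.4677 -0.0238  0.119 ] clampaxes [ 0.4565 -0.1046]
F1 [ 0.4416 -0.0281  0.119 ] clampaxes [ 0.43   -0.1043]
F2 [ 0.4414 -0.0524  0.119 ] clampaxes [ 0.4256 -0.1282]
[ 0.44368372 -0.11538562]
```

```bash
python3 -m inch '{"rot":[[0,0,0],[0,0,0],[0,0,0],[0,0,0],[0,0,0],[0,0,0],[0,0,0],[0,0,0]],"translation":[[3,-1,0],[0,0,0],[0,0,-8],[0,0,-8],[0,0,-8],[0,0,-8],[0,0,-8],[0,0,0]],"hand":[0,0,0,0,0,0,0,0]}' 30
```

```text
time_s: 6.6
tool_pos: [0.4597, -0.0377, 0.1491]
tool_rot: [-3.139, -0.001, 1.746]
contact_force: [0.4, -0.1, -1.1]
opening: 0.114
finger_force: 33.0
```

```bash
python3 -m inch '{"rot":[[0,0,0],[0,0,0],[0,0,0],[0,0,0],[0,0,0],[0,0,0],[0,0,0],[0,0,0]],"translation":[[0,0,-6],[0,0,-5],[0,0,-3],[0,0,-2],[0,0,-2],[0,0,-1],[0,0,0],[0,0,0]],"hand":[0,0,0,0,0,0,0,0]}' 30
```

```text
time_s: 7.4
tool_pos: [0.4606, -0.0377, 0.1314]
tool_rot: [3.141, 0.0, 1.746]
contact_force: [-0.6, -0.2, -0.9]
opening: 0.107
finger_force: 33.0
```

```bash
python3 -m inch '{"rot":[[0,0,0],[0,0,0],[0,0,0],[0,0,0],[0,0,0],[0,0,0],[0,0,0],[0,0,0]],"translation":[[0,0,-1],[0,0,-1],[0,0,-1],[0,0,0],[0,0,0],[0,0,0],[0,0,0],[0,0,0]],"hand":[0,0,0,0,0,0,0,0]}' 30
```

```text
time_s: 8.2
tool_pos: [0.4606, -0.0377, 0.1288]
tool_rot: [3.141, 0.0, 1.746]
contact_force: [-1.8, 0.3, 4.6]
opening: 0.108
finger_force: 33.9
```

Contact is felt at the expected height. I open to 40 mm and rise.

```bash
python3 -m inch '{"rot":[[0,0,0],[0,0,0],[0,0,0],[0,0,0],[0,0,0],[0,0,0],[0,0,0],[0,0,0]],"translation":[[0,0,0],[0,0,0],[0,0,0],[0,0,0],[0,0,10],[0,0,30],[0,0,40],[0,0,40]],"hand":[35,35,35,35,35,35,35,35]}' 30
python3 - <<'E'
from h import *
import pickle
D={n:grab(n) for n in('scene','top')};pickle.dump(D,open('d2.pkl','wb'))
def crop(n,u,v,w,h,s):
    im=D[n]['image'][v:v+h,u:u+w,::-1]; im=cv2.resize(im,None,fx=s,fy=s,interpolation=cv2.INTER_CUBIC)
    return cv2.convertScaleAbs(im,alpha=1.7,beta=15)
cv2.imwrite('pics/c6.png',np.hstack([crop('scene',255,195,115,120,5)]))
E
```

```text
time_s: 9.0
tool_pos: [0.46, -0.0375, 0.2501]
tool_rot: [-3.141, -0.001, 1.746]
contact_force: [1.8, -1.2, -0.6]
opening: 0.411
finger_force: 0.0
```

View pics/c6.png

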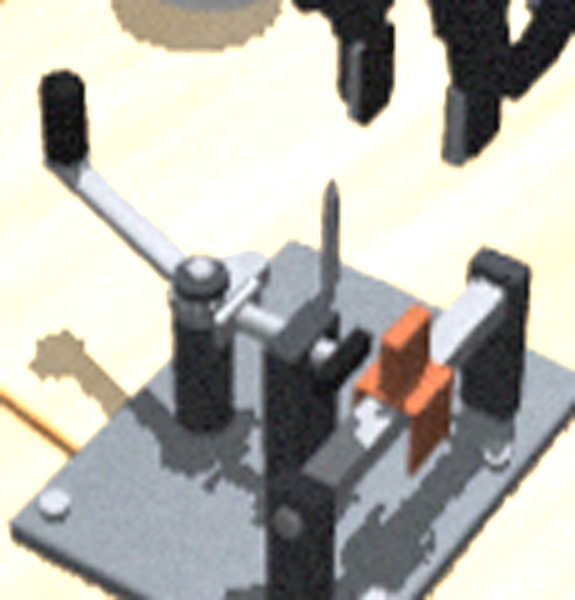

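The saddle hangs level on the bar, with its crown at c6 (405,385), and it is released. The lever is still at rest with the knob at c6 (63,115). I measured the pivot at about (0.560, -0.020) and the knob at about (0.659, -0.035), with the lever at -8.5°. That matches 1.25 rad before -80°. Next I go to the knob, turning so that the jaws close across the lever.

```bash
python3 -m inch '{"rot":[[0,0,8],[0,0,8],[0,0,8],[0,0,8],[0,0,8],[0,0,8],[0,0,8],[0,0,8]],"translation":[[25,0,0],[25,0,0],[25,0,0],[25,0,0],[25,0,0],[25,0,0],[25,0,0],[24,2,0]],"hand":[50,50,50,50,50,50,50,50]}' 40
python3 -m inch '{"rot":[[0,0,7.5],[0,0,0],[0,0,0],[0,0,0],[0,0,0],[0,0,0],[0,0,0],[0,0,0]],"translation":[[0,0,0],[0,0,0],[0,0,0],[0,0,-15],[0,0,-15],[0,0,-15],[0,0,-10],[0,0,0]],"hand":[50,50,50,50,50,50,50,50]}' 40
python3 - <<'E'
from h import *
f=grab('scene');r=readout.sense();print(r['joints'],r['tool_pos'])
im=f['image'][150:300,200:350,::-1]
cv2.imwrite('pics/c7.png',cv2.convertScaleAbs(cv2.resize(im,None,fx=4,fy=4,interpolation=cv2.INTER_CUBIC),alpha=1.7,beta=15))
E
```

```text
time_s: 9.9
tool_pos: [0.6601, -0.0364, 0.2481]
tool_rot: [-3.141, -0.001, 2.868]
contact_force: [-0.6, -0.0, -0.5]
opening: 0.586
finger_force: 0.0
time_s: 10.7
tool_pos: [0.6582, -0.036, 0.1908]
tool_rot: [-3.141, -0.004, 2.994]
contact_force: [0.3, -0.7, -0.7]
opening: 0.581
finger_force: 0.0
[ 0.40933486  0.80923722 -0.72600771  1.53483203  0.59439156  1.03031613
  0.94687223] [ 0.65894446 -0.03576167  0.19211388]
```

View pics/c7.png

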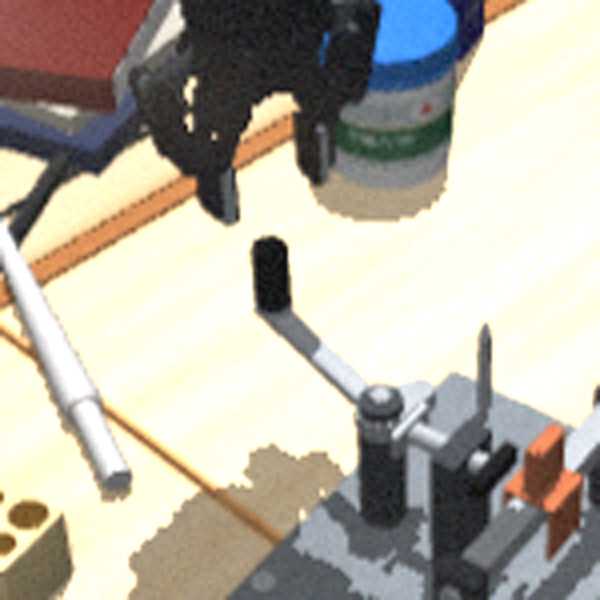

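The jaws straddle the knob, with the tips at c7 (232,215) and (318,178) and the knob top at (270,240). I go down and close.

```bash
python3 -m inch '{"rot":[[0,0,0],[0,0,0],[0,0,0],[0,0,0],[0,0,0],[0,0,0],[0,0,0],[0,0,0]],"translation":[[0,1,-12],[0,0,-13],[0,0,-13],[0,0,-13],[0,0,-8],[0,0,-5],[0,0,0],[0,0,0]],"hand":[50,50,50,50,50,50,50,50]}' 40
python3 -m inch '{"rot":[[0,0,0],[0,0,0],[0,0,0],[0,0,0],[0,0,0],[0,0,0],[0,0,0],[0,0,0]],"translation":[[0,0,0],[0,0,0],[0,0,0],[0,0,0],[0,0,0],[0,0,0],[0,0,0],[0,0,0]],"hand":[0,0,0,0,0,0,0,0]}' 40
python3 - <<'E'
from h import *
p=readout.sense();print(p['tool_pos'],p['joints'])
c=np.array([.560,-.020])
# chord steps: 24 rows of 3 deg clockwise
v=p['tool_pos'][:2]-c; r=np.hypot(*v);a=np.degrees(np.arctan2(v[1],v[0]));print(r,a)
A=np.radians(np.linspace(a,-80,25));Q=c+.1*np.c_[np.cos(A),np.sin(A)]
print((A[1]-A[0])*57.3,np.round(np.diff(Q,axis=0)*1000,1).tolist())
E
```

```text
time_s: 11.55
tool_pos: [0.6598, -0.0346, 0.1296]
tool_rot: [3.141, 0.0, 2.994]
contact_force: [0.4, 0.3, 0.4]
opening: 0.587
finger_force: 0.0
time_s: 12.35
tool_pos: [0.6598, -0.035, 0.13]
tool_rot: [-3.141, 0.001, 2.994]
contact_force: [-1.4, -1.7, 5.9]
opening: 0.217
finger_force: 39.4
[ 0.65984172 -0.03498216  0.12998698] [ 0.38673976  0.87828984 -0.68189033  1.57938476  0.65473077  0.92313399
  0.89798068]
0.10095956338113592 -8.534078826196486
-2.977966060545474 [[-0.9, -5.1], [-1.2, -5.1], [-1.4, -5.0], [-1.7, -4.9], [-1.9, -4.8], [-2.2, -4.7], [-2.4, -4.6], [-2.7, -4.5], [-2.9, -4.3], [-3.1, -4.2], [-3.3, -4.0], [-3.5, -3.8], [-3.7, -3.6], [-3.9, -3.4], [-4.1, -3.2], [-4.2, -3.0], [-4.4, -2.8], [-4.5, -2.5], [-4.7, -2.3], [-4.8, -2.1], [-4.9, -1.8], [-5.0, -1.6], [-5.0, -1.3], [-5.1, -1.0]]
```

```bash
python3 -m inch '{"rot":[[0,0,-3],[0,0,-3],[0,0,-3],[0,0,-3],[0,0,-3],[0,0,-3],[0,0,-3],[0,0,-3]],"translation":[[-0.9,-5.1,0],[-1.2,-5.1,0],[-1.4,-5,0],[-1.7,-4.9,0],[-1.9,-4.8,0],[-2.2,-4.7,0],[-2.4,-4.6,0],[-2.7,-4.5,0]],"hand":[0,0,0,0,0,0,0,0]}' 40
```

```text
time_s: 13.15
tool_pos: [0.646, -0.0731, 0.13]
tool_rot: [3.14, 0.002, 2.574]
contact_force: [0.3, -0.1, 4.4]
opening: 0.222
finger_force: 39.2
```

```bash
python3 -m inch '{"rot":[[0,0,-3],[0,0,-3],[0,0,-3],[0,0,-3],[0,0,-3],[0,0,-3],[0,0,-3],[0,0,-3]],"translation":[[-2.9,-4.3,0],[-3.1,-4.2,0],[-3.3,-4.0,0],[-3.5,-3.8,0],[-3.7,-3.6,0],[-3.9,-3.4,0],[-4.1,-3.2,0],[-4.2,-3.0,0]],"hand":[0,0,0,0,0,0,0,0]}' 40
```

```text
time_s: 13.95
tool_pos: [0.6175, -0.1031, 0.13]
tool_rot: [3.139, 0.002, 2.155]
contact_force: [0.4, -1.0, 4.1]
opening: 0.224
finger_force: 39.2
```

```bash
python3 -m inch '{"rot":[[0,0,-3],[0,0,-3],[0,0,-3],[0,0,-3],[0,0,-3],[0,0,-3],[0,0,-3],[0,0,-2.5]],"translation":[[-4.4,-2.8,0],[-4.5,-2.5,0],[-4.7,-2.3,0],[-4.8,-2.1,0],[-4.9,-1.8,0],[-5,-1.6,0],[-5,-1.3,0],[-5.1,-1,0]],"hand":[0,0,0,0,0,0,0,0]}' 40
python3 -m inch '{"rot":[[0,0,0],[0,0,0],[0,0,0],[0,0,0],[0,0,0],[0,0,0],[0,0,0],[0,0,0]],"translation":[[0,0,0],[0,0,0],[0,0,0],[0,0,0],[0,0,0],[0,0,0],[0,0,0],[0,0,0]],"hand":[0,0,0,0,0,0,0,0]}' 40
python3 - <<'E'
from h import *
f=grab('scene');p=readout.sense()['tool_pos'];v=p[:2]-[.560,-.020];print(p,np.hypot(*v),np.degrees(np.arctan2(v[1],v[0])))
im=f['image'][190:320,250:380,::-1]
cv2.imwrite('pics/c8.png',cv2.convertScaleAbs(cv2.resize(im,None,fx=4.5,fy=4.5,interpolation=cv2.INTER_CUBIC),alpha=1.7,beta=15))
E
```

```text
time_s: 14.75
tool_pos: [0.5792, -0.1191, 0.13]
tool_rot: [3.139, 0.002, 1.745]
contact_force: [2.4, -1.9, 3.3]
opening: 0.211
finger_force: 39.2
time_s: 15.55
tool_pos: [0.5794, -0.119, 0.13]
tool_rot: [3.139, 0.001, 1.747]
contact_force: [1.7, -2.9, 5.6]
opening: 0.219
finger_force: 39.5
[ 0.57936907 -0.11896406  0.12994758] 0.10084168718590766 -78.92615156238136
```

View pics/c8.png

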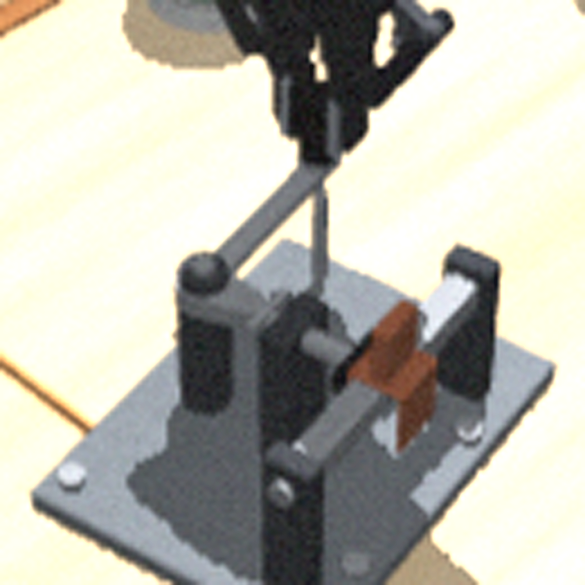

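The picture shows the lever parallel to the bar, with the knob standing over the index post at c8 (320,165). The pad is pressed against the upright saddle at (395,370). The lever is at about -79°, against -80° ideal, which is well inside the tolerance, and the grip is 39 N. I hand it in.

```bash
python3 -c "
from h import *
print(finish_job())"
```

```text
the job is handed in; nothing more can be done
None
```

The copper saddle hangs astride the bar with the pad against it. I handed in at about 15.6 s, with the gripper still holding the lever over the index post, within about 1° of highest lift. No verdict came back, and I could not measure the pad force directly.

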